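# Clamp the disc electrode in the hand chuck and show its face to the inspection camera

## Task

The polished disc electrode stands face down in the loading block, loose in the open jaws of the hand chuck whose hexagonal nut sits in the block. Turn the chuck's handle clockwise (seen from above) until the jaws grip the electrode firmly, draw chuck and electrode straight up out of the block without touching the electrode, and hold the electrode in the air with its face looking squarely into the inspection camera's lens, centred, 80 mm from the lens. The program finishes while the arm still holds it there, still; leave the other things on the bench where they are.

Things in the scene. Friction and masses are not known exactly. Their poses are not given: they have to be found in the camera images.
- loading_block: bare aluminium block 78 x 70 mm on a dark foot 100 x 78 x 6 mm, fixed, turned up to 15 degrees. Origin on the bench under its centre, z up. On its axis: a 12.5 mm bore, floor 12 mm above the bench; over it, from 50 to 64 mm, a hexagonal boss (49 mm across flats) with a hexagonal seat open at the top that keeps the chuck's nut from turning (play 0.6 mm a side, about 4 degrees).
- chuck: hexagonal steel nut of the hand chuck, 32 mm across flats, 20 mm high, loose in the block's seat; handle and jaws go along with it (0.26 kg in all). Origin on the axis at the nut's underside, 50 mm above the bench at the start; z along the axis to the handle's end. Above the nut a ribbed neck, 27 mm diameter, 20 to 54 mm up, then the steel grip 30 x 24 mm from 54 to 106 mm, a cap to 110 mm.
- handle_grip (a point): middle of the steel grip, on the chuck's axis, 80 mm above the nut's underside (130 mm above the bench at the start). Its z is along the axis, away from the nut; its y is square to the two broad flats, which are 24 mm apart (take the grip across these); the grip is 30 mm wide along x and 52 mm long.
- handle (a joint): turn of the handle against the nut, rad, growing clockwise seen from above; 0 to 0.25 at the start (jaws open). A steady friction of 0.15 N m resists it and keeps it where it is left. The three jaws close 2.5 mm per rad and meet the electrode at about 1.0; beyond that it grows stiffer; the stop is at 1.5. 1.2 to 1.4 is firm.
- electrode: beige plastic rod, 10 mm diameter, 80 mm long, 0.03 kg, a 5 mm black disc in its lower end face, a 6 mm brass pin at the other end. Stands loose in the block's bore, face down, its upper 42 mm inside the chuck. Origin in the centre of the face, z along the rod towards the pin. Once clamped, 38 mm of it stand out below the nut.
- electrode_face (a point): centre of the electrode's end face with the black disc (its lower end); axes as the electrode's. 118 mm from handle_grip along the axis.
- electrode_top (a point): centre of the rod's other end, 80 mm from the face.
- camera: grey inspection camera, 45 mm square, black lens and ring light of 52 mm diameter, between two aluminium cheeks on a dark base plate 110 x 90 x 8 mm, fixed. Origin on the bench under its middle. At yaw 0 the lens looks towards -x and up, leaning 35 degrees from vertical; it stands turned about the vertical by -0.7 to +0.1 rad.
- lens (a point): centre of the lens's front, about 86 mm above the bench. Its z points out of the lens along the optical axis. To the lens's left (+y) stands the fixed bench centrifuge, 188 mm high, its front at x = 0.57, between y = -0.12 and y = 0.14: carry the electrode clear of it.
- focus (a point): the point in the air on the optical axis 80 mm in front of the lens, about 151 mm above the bench, where the electrode's face belongs. Axes as lens.
- glass_dish: flat round glass dish with lid, 141 mm across, 21 mm high, loose bystander. Origin under its centre.
- dropper: white plastic squeeze bottle lying down, 25 x 92 x 25 mm, loose bystander.
- forceps: steel forceps, 14 x 129 x 10 mm, lying on the clipboard, loose bystander.
- timer: white bench timer, 62 x 62 x 20 mm, loose bystander.
- rubber_bulb: black rubber pipette bulb, 33 x 58 x 34 mm, loose bystander.
Things that resemble listed ones, but are neither listed nor needed, are in the scene too. There is more than one size of the chuck; the job needs the larger.

How it is judged:
By the outcome, as a careful person would: the job done as asked, in the order asked, and still so for the second after the job is handed in, while the arm keeps its last pose, push and grip.
It also fails if it takes over 48 s, if anything falls off the work surface, if the arm or the gripper's body presses on something with over 40 N, if the wrist force passes 120 N, or if a joint passes its speed limit or range.

## Robot

A 6-joint arm with a two-finger parallel gripper is mounted at the origin on a cart in front of the work surface, level with it; the furniture and walls round the work are solid. World frame = base frame: x ahead of the robot, y to its left, z up, the work surface at z = 0. Lengths are in m, angles in degrees, forces in N, time in s.
With the tool pointing down it reaches from about 0.3 to 0.75 m from the base axis. Payload 8.5 kg.
Tool frame: the origin (TCP) lies midway between the tips of the shut fingers; the grasp point (between the pads) lies 19 mm behind it; z points along the fingers, y is the line along which they close (so a half turn about z gives the same grasp; the last joint's range is limited). The gripper opens to 85 mm and grips with 20 to 120 N. Pads are 22 mm wide; open, the fingers measure 114 mm over their backs; the gripper's body (76 mm by 85 mm) begins 54 mm behind the grasp point. The pads swing forward as they close: fully open they stand 13 mm farther back than shut.
Start: joints at [-86.419, 21.807, 74.336, -0, 83.858, -12.336], TCP at [0.151, -0.529, 0.231] pointing down, gripper open.
Joint ranges: [-178.18, 178.18], [-50.72, 133.34], [12.68, 142.11], [-81.47, 261.47], [9.98, 163.14], [-165.26, 165.26]. Speed limits (degrees/s): [136.94, 136.94, 180, 180, 180, 180].

## Interface

Orientations are given as a 3x3 rotation matrix whose columns are the frame's x, y, z axes.
In Python, from rig import env, get_image, close_job gives the robot as it stands.
- The arm moves only by the tool step_arm, never from a script. Its argument "targets" is a list of rows, each a list of 2 entries, a list of its own where there are three numbers: the shift along the tool's x, y, z as a fraction of full scale, then the turn, a rotation vector about the tool's x, y, z as a fraction of full scale. In form: [[[x, y, z], [wx, wy, wz]], ...]. A call has 1 to 10 rows; each row is the pose to reach, as a shift and turn from the pose commanded when the call began, along the tool's axes at that moment; what a row does not reach only later rows make up. Full scale, the value 1, is 0.3 m for a shift and 45 degrees for a turn. A row lasts 1/12 s, in which the tool goes at most 41.7 mm and 7.16 degrees, less where a joint would pass 70% of its speed; a pose out of reach is approached as far as the arm can. A call with a number of a shift or a turn outside -1 to 1 is refused whole. A call with a gripper value outside its range is refused whole. "jaw" is the finger opening in mm, from 0 to 85.4, set as the call begins (left out, the last holds). The fingers move at their own pace and stop on an object; "grip_force" is the grip in N (left out, the last holds). Time passes only in rows, so rows that repeat a pose let the fingers close. It gives the time, the measured TCP pose, the force, the opening and the grip force at its end, in the units of the state.
- env.observe(): the state, without advancing time (a new reading comes with each control period).
- get_image(name): name is "scene" or "top"; returns a dict with "img" (480x640x3 uint8, red, green, blue), "z_map" (480x640 float32, m along the optical axis (not along the pixel's ray), 0 where there is no reading), "intrinsics" (3x3 intrinsics, pixels), "rvec" (rotation vector, rad) and "tvec" (3), from world to camera coordinates, as OpenCV has them. Camera axes: x right, y down, z forward; pixel columns grow to the right and rows downward; lengths in m; the calibration is good to about 2 mm. A picture is of the moment at which its call begins.
- close_job(): hands the job in; it is judged then, once.
The state is a dict: "time_s": time; "q": joint angles; "qvel": joint speeds; "joint_efforts": joint torques, N m; "position": TCP position; "tool_rot": TCP orientation; "ft_force": force on the tool from outside, world axes, zero at the start; "wrist_torque": the same for the moment, N m; "grip_width": finger opening in m; "gripper_force": force on a finger pad.
Only numpy, scipy, OpenCV 4.12 (cv2) and the standard library are available. Lean on these libraries where they do the work, as an engineer would, in place of code of your own. Each camera call takes 0.05 s, during which the arm holds its last target. There are 200 camera calls.

## Working session

There is one attempt and no reset: what is moved stays moved. The work goes in short steps, Python scripts to look and compute and a tool call to move; the robot and the scene stay as the last step left them, time stands still between calls to the robot, and variables do not carry over. Pictures are saved under pics/ and viewed, at most 10 in all, crops included, and the job is handed in when it is done.

Besides the shell and the picture viewer there is one more tool, called after "Call:" in YAML: its name, and indented under it one key for each argument. step_arm: Moves the arm, as the interface text tells. Its arguments: {"type":"object","properties":{"targets":{"type":"array","items":{"type":"array"}},"jaw":{"type":"number"},"grip_force":{"type":"number"}},"required":["targets"]}

```bash
ls; mkdir -p pics; cat > h.py <<'E'
import numpy as np, cv2
from rig import env, get_image
def cam(n):
    d=get_image(n); R=cv2.Rodrigues(np.array(d['rvec'],float))[0]; d['R']=R; d['t']=np.array(d['tvec'],float).ravel(); return d
def cloud(d):
    z=d['z_map']; K=d['intrinsics']; v,u=np.mgrid[0:480,0:640]
    P=np.stack([(u-K[0][2])/K[0][0]*z,(v-K[1][2])/K[1][1]*z,z],-1)
    W=(P-d['t'])@d['R']; W[z==0]=np.nan; return W
def proj(d,p):
    c=d['R']@np.array(p)+d['t']; k=np.array(d['intrinsics'])@c; return k[:2]/k[2]
E
python3 - <<'E'
from h import *
import pickle
for n in('scene','top'):
    d=cam(n); cv2.imwrite(f'pics/{n}0.png',d['img'][:,:,::-1]); pickle.dump(d,open(n+'0.pkl','wb'))
    print(n,-d['R'].T@d['t'],np.array(d['intrinsics']).tolist(), d['R'][2])
s=env.observe(); print(s)
E
```

```text
pics
scene [1.0040889  0.3905711  1.21869687] [[506.1008219559068, 0.0, 316.42795632499605], [0.0, 506.1008219559068, 236.41200482553853], [0.0, 0.0, 1.0]] [-0.35565702 -0.27271581 -0.89394305]
top [0.41185106 0.02515324 1.24961535] [[519.5231101191005, 0.0, 313.6005791217518], [0.0, 519.5231101191005, 250.24422980077253], [0.0, 0.0, 1.0]] [ 0.12145036  0.02667682 -0.99223896]
{'time_s': 0.1, 'q': array([-8.64191544e+01,  2.18386721e+01,  7.43768080e+01, -1.22976291e-03,
        8.38583384e+01, -1.23332641e+01]), 'qvel': array([ 0.03524174, -0.16159844, -0.16263707,  0.13573238, -0.05171264,
       -0.00127802]), 'joint_efforts': array([ 3.54513009e-03, -4.49222159e+01, -2.31658101e+01, -2.24533533e-04,
        3.68267036e-03, -1.71123139e-05]), 'position': array([ 0.15080775, -0.52866592,  0.23078027]), 'tool_rot': array([[ 9.61673194e-01,  2.74198207e-01, -1.01766422e-04],
       [ 2.74198108e-01, -9.61672370e-01,  1.28452675e-03],
       [ 2.54348976e-04, -1.26319911e-03, -9.99999170e-01]]), 'ft_force': array([-0.10703189,  0.02272646, -0.06747092]), 'wrist_torque': array([-0.05233286, -0.03733483, -0.00474165]), 'gripper_force': 0.0, 'grip_width': 0.08549051205345015}
```

View pics/scene0.png

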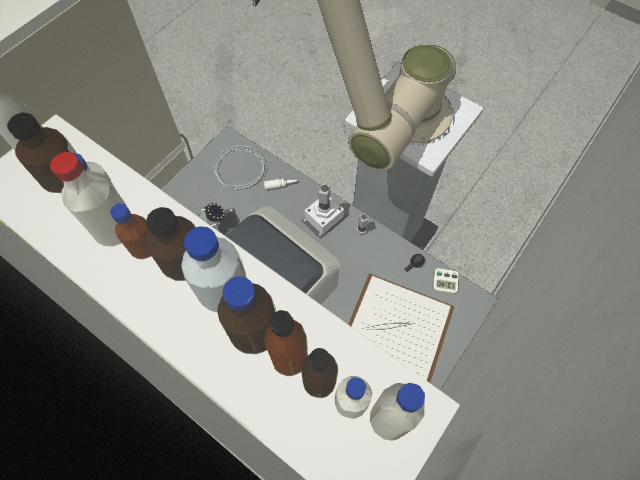

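View pics/top0.png

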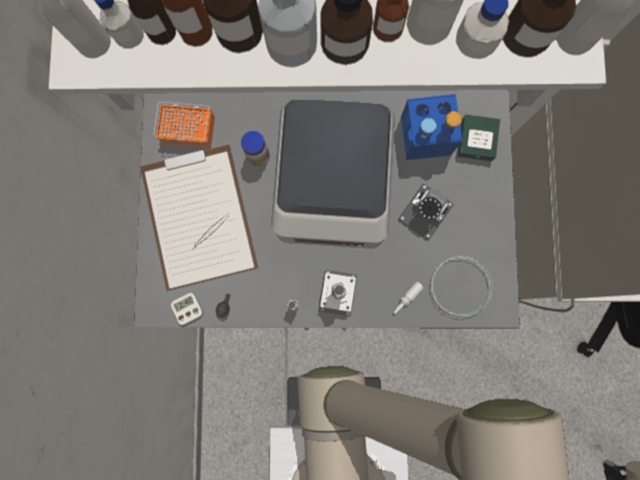

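The scene view shows the block and large chuck at (325,205), with the inspection camera at (215,212), partly behind the centrifuge. In the top view the chuck is at (338,293), the lens at (430,207) and the small decoy chuck at (292,308). Next I'll enlarge these regions and check depth.

```bash
python3 - <<'E'
from h import *
import pickle
D={n:pickle.load(open(n+'0.pkl','rb')) for n in('scene','top')}
def crop(n,u,v,r): return cv2.resize(D[n]['img'][v-r:v+r,u-r:u+r,::-1],(400,300) if 0 else (300,300),interpolation=cv2.INTER_CUBIC)
a=np.hstack([crop('top',338,293,30),crop('top',430,210,32)]);b=np.hstack([crop('scene',324,208,32),crop('scene',218,215,25)])
cv2.imwrite('pics/c0.png',np.vstack([a,b]))
for n,boxes in dict(top=[(320,270,356,316),(400,180,455,240)],scene=[(300,180,350,238),(198,198,240,235)]).items():
    W=cloud(D[n])
    for (a,b,c,e) in boxes:
        w=W[b:e,a:c].reshape(-1,3); print(n,(a,b),len(w))
        for lo in np.arange(0,.2,.01):
            m=(w[:,2]>=lo)&(w[:,2]<lo+.01)
            if m.sum()>4: print('  z%.3f'%w[m,2].mean(),m.sum(),w[m].mean(0).round(3)[:2],w[m].min(0).round(3)[:2],w[m].max(0).round(3)[:2])
E
```

```text
top (320, 270) 1656
  z0.005 463 [0.461 0.003] [ 0.409 -0.041] [0.517 0.043]
  z0.011 41 [0.456 0.004] [ 0.409 -0.036] [0.513 0.043]
  z0.048 248 [0.462 0.003] [ 0.418 -0.036] [0.503 0.04 ]
  z0.052 394 [0.461 0.002] [ 0.421 -0.038] [0.505 0.042]
  z0.065 201 [0.461 0.002] [ 0.436 -0.024] [0.488 0.026]
  z0.072 19 [0.454 0.005] [ 0.438 -0.019] [0.47  0.017]
  z0.148 5 [0.451 0.006] [ 0.445 -0.001] [0.464 0.016]
  z0.157 121 [0.462 0.002] [ 0.447 -0.012] [0.479 0.016]
  z0.162 34 [0.461 0.002] [ 0.453 -0.007] [0.47 0.01]
top (400, 180) 3300
  z0.004 1607 [ 0.658 -0.211] [ 0.59  -0.284] [ 0.738 -0.15 ]
  z0.012 304 [ 0.65  -0.204] [ 0.593 -0.278] [ 0.722 -0.15 ]
  z0.046 29 [ 0.693 -0.231] [ 0.663 -0.255] [ 0.707 -0.188]
  z0.056 79 [ 0.677 -0.227] [ 0.64  -0.252] [ 0.705 -0.186]
  z0.065 118 [ 0.675 -0.222] [ 0.64 -0.25] [ 0.698 -0.187]
  z0.075 143 [ 0.653 -0.208] [ 0.629 -0.244] [ 0.689 -0.184]
  z0.085 150 [ 0.649 -0.205] [ 0.628 -0.234] [ 0.684 -0.183]
  z0.094 150 [ 0.659 -0.213] [ 0.638 -0.231] [ 0.674 -0.186]
  z0.102 13 [ 0.664 -0.216] [ 0.654 -0.224] [ 0.673 -0.203]
scene (30
[... 892 characters left out ...]
0.014] [0.481 0.016]
  z0.162 18 [0.465 0.004] [ 0.459 -0.005] [0.477 0.017]
scene (198, 198) 1554
  z0.005 457 [ 0.618 -0.222] [ 0.554 -0.316] [ 0.668 -0.173]
  z0.012 63 [ 0.631 -0.197] [ 0.594 -0.221] [ 0.667 -0.171]
  z0.047 6 [ 0.672 -0.192] [ 0.667 -0.196] [ 0.677 -0.188]
  z0.055 28 [ 0.67  -0.204] [ 0.654 -0.256] [ 0.682 -0.188]
  z0.065 69 [ 0.674 -0.219] [ 0.652 -0.252] [ 0.684 -0.189]
  z0.075 130 [ 0.658 -0.21 ] [ 0.63  -0.248] [ 0.687 -0.184]
  z0.085 107 [ 0.654 -0.204] [ 0.633 -0.231] [ 0.676 -0.181]
  z0.094 89 [ 0.662 -0.213] [ 0.645 -0.229] [ 0.676 -0.192]
  z0.177 66 [ 0.69  -0.089] [ 0.67  -0.098] [ 0.708 -0.076]
  z0.182 16 [ 0.694 -0.079] [ 0.684 -0.09 ] [ 0.701 -0.071]
```

View pics/c0.png

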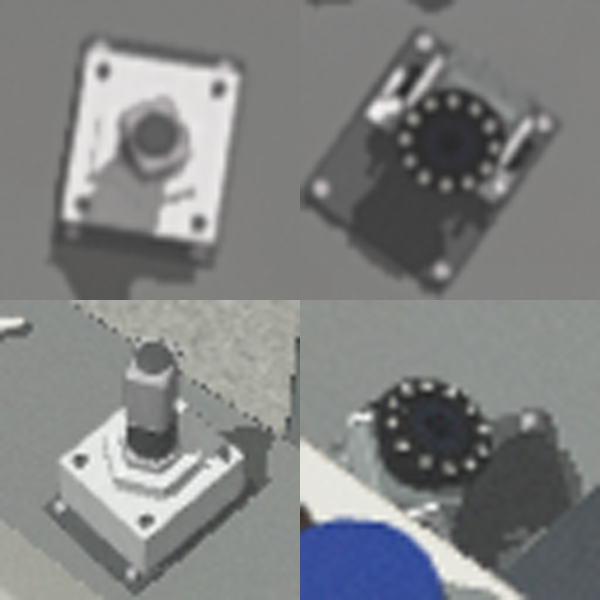

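The crops show a round cap above the rectangular grip in the top view, and clear ring-light dots on the lens in both views. Next I'll measure grip yaw, block yaw, lens centre and plate yaw.

```bash
python3 - <<'E'
from h import *
import pickle
D={n:pickle.load(open(n+'0.pkl','rb')) for n in('scene','top')}
def ray(d,u,v):
    r=d['R'].T@np.linalg.solve(np.array(d['intrinsics']),[u,v,1.]); return -d['R'].T@d['t'],r/np.linalg.norm(r)
def onplane(d,u,v,z):
    o,r=ray(d,u,v); return o+r*(z-o[2])/r[2]
def rect(d,mask,z):
    c=max(cv2.findContours(mask.astype(np.uint8),0,1)[0],key=cv2.contourArea).reshape(-1,2)
    p=np.array([onplane(d,u,v,z)[:2] for u,v in c],np.float32)*1000
    (c,s,a)=cv2.minAreaRect(p); b=cv2.boxPoints((c,s,a)); e=b[1]-b[0]; f=b[2]-b[1]
    L=e if np.linalg.norm(e)>np.linalg.norm(f) else f
    return np.round(c,1),np.round(s,1),'long axis deg',round(np.degrees(np.arctan2(L[1],L[0]))%180,1)
def tri(a,b):
    A=np.zeros((3,3));B=np.zeros(3)
    for o,r in(a,b): M=np.eye(3)-np.outer(r,r);A+=M;B+=M@o
    x=np.linalg.solve(A,B); return x,[np.linalg.norm((np.eye(3)-np.outer(r,r))@(x-o)) for o,r in (a,b)]
WT=cloud(D['top']); WS=cloud(D['scene'])
near=lambda W,x,y,r:(np.hypot(W[...,0]-x,W[...,1]-y)<r)
z=WT[...,2]; m=near(WT,.462,.002,.06)
print('grip',rect(D['top'],m&(z>.12),.155)); print('grip>.152',rect(D['top'],m&(z>.152),.156))
print('block',rect(D['top'],m&(z>.04),.05)); 
print('blockS',rect(D['scene'],near(WS,.462,.002,.06)&(WS[...,2]>.047)&(WS[...,2]<.07),.05))
print('foot',rect(D['top'],near(WT,.462,.002,.065)&(z>.0035),.006))
# cap circle centre by triangulation
cc=[]
for n,W in(('top',WT),('scene',WS)):
    mm=near(W,.463,.003,.03)&(W[...,2]>.158); v,u=np.nonzero(mm); print(n,'cap',u.mean(),v.mean(),len(u),W[mm].mean(0)); cc.append(ray(D[n],u.mean(),v.mean()))
print('cap tri',tri(*cc))
# lens dots
L=[]
for n,(u0,v0,u1,v1) in dict(top=(415,190,448,224),scene=(204,204,237,230)).items():
    g=cv2.cvtColor(D[n]['img'],cv2.COLOR_RGB2GRAY)[v0:v1,u0:u1]
    g=cv2.resize(g,None,fx=8,fy=8,interpolation=cv2.INTER_CUBIC)
    th=cv2.morphologyEx(g,cv2.MORPH_TOPHAT,np.ones((33,33)))
    k,lab,st,ce=cv2.connectedComponentsWithStats((th>45).astype(np.uint8))
    pts=[(c[0]/8+u0-.4375,c[1]/8+v0-.4375,s[4]) for c,s in zip(ce[1:],st[1:]) if s[4]>20]
    print(n,np.round(pts,1).tolist()); pickle.dump(pts,open(n+'pts.pkl','wb'))
print('plate',)
hsv=D['top']['img'].astype(int)
m=near(WT,.655,-.21,.045)
# lens disc plane: dark pixels
for n,W in(('top',WT),('scene',WS)):
    g=D[n]['img'].max(2); mm=near(W,.655,-.21,.045)&(W[...,2]>.06)&(g<70); p=W[mm]; c=p.mean(0)
    for _ in range(5):
        U,S,V=np.linalg.svd(p-p.mean(0),full_matrices=False); r=abs((p-p.mean(0))@V[2]); p=p[r<.004]
    nrm=V[2]*np.sign(V[2][2]); print(n,len(p),p.mean(0),'n',nrm,'lean',np.degrees(np.arccos(nrm[2])),'yaw',np.degrees(np.arctan2(-nrm[1],-nrm[0])),S)
E
```

```text
grip (array([461.5,   2.3]), array([30.3, 24.2]), 'long axis deg', np.float32(21.6))
grip>.152 (array([461.8,   2. ]), array([29.1, 23.4]), 'long axis deg', np.float32(21.7))
block (array([461.9,   2. ]), array([69.9, 78.1]), 'long axis deg', np.float32(170.8))
blockS (array([464.2,   1.9]), array([71.5, 78.8]), 'long axis deg', np.float32(171.5))
foot (array([463.6,   3.1]), array([ 90.3, 109.6]), 'long axis deg', np.float32(172.4))
top cap 338.4366197183099 290.07042253521126 71 [0.46122016 0.00233522 0.16042437]
scene cap 324.25 188.13888888888889 36 [0.46566487 0.00299409 0.16036531]
cap tri (array([0.46198138, 0.00144098, 0.15399455]), [np.float64(0.000894388994152847), np.float64(0.0008943889941528367)])
top [[421.4, 197.0, 2633.0], [417.8, 194.6, 828.0], [430.2, 199.1, 309.0], [425.4, 200.0, 221.0], [434.9, 201.0, 240.0], [421.8, 203.0, 269.0], [442.9, 208.0, 1922.0], [437.9, 204.5, 310.0], [419.9, 207.2, 260.0], [421.0, 211.9, 225.0], [437.1, 213.6, 86.0], [440.3, 216.7, 795.0], [424.0, 215.3, 270.0], [433.4, 216.5, 240.0], [428.7, 217.0, 280.0], [436.6, 218.0, 101.0]]
scene [[207.1, 204.0, 113.0], [210.3, 204.3, 208.0], [213.7, 204.1, 172.0], [218.4, 204.5, 385.0], [208.0, 206.7, 126.0], [204.1, 211.7, 732.0], [221.0, 208.0, 38.0], [230.6, 209.7, 286.0], [207.9, 209.9, 177.0], [223.0, 211.0, 129.0], [236.1, 212.5, 232.0], [209.6, 213.8, 231.0], [223.0, 214.6, 164.0], [213.5, 216.5, 212.0], [220.9, 216.9, 187.0], [217.4, 217.6, 220.0], [218.7, 222.9, 83.0], [210.5, 226.1, 2419.0], [215.3, 226.7, 23.0], [231.6, 229.2, 41.0]]
plate
top 190 [ 0.65135138 -0.20447811  0.08572518] n [-0.47369208  0.29058703  0.83136935] lean 33.76033872593301 yaw -31.52708921712284 [0.16755005 0.14000614 0.02150484]
scene 162 [ 0.65365695 -0.20548347  0.08547186] n [-0.40267467  0.33985877  0.84991124] lean 31.797982807419338 yaw -40.16447797153904 [0.16388693 0.15590648 0.02129699]
```

```bash
python3 - <<'E'
from h import *
import pickle
D={n:pickle.load(open(n+'0.pkl','rb')) for n in('scene','top')}
def ray(d,u,v):
    r=d['R'].T@np.linalg.solve(np.array(d['intrinsics']),[u,v,1.]); return -d['R'].T@d['t'],r/np.linalg.norm(r)
def onp(d,u,v,z):
    o,r=ray(d,u,v); return o+r*(z-o[2])/r[2]
def tri(a,b):
    A=np.zeros((3,3));B=np.zeros(3)
    for o,r in(a,b): M=np.eye(3)-np.outer(r,r);A+=M;B+=M@o
    x=np.linalg.solve(A,B); return x,np.linalg.norm((np.eye(3)-np.outer(a[1],a[1]))@(x-a[0]))
T=np.float32([(430.2,199.1),(425.4,200),(434.9,201),(421.8,203),(437.9,204.5),(419.9,207.2),(421,211.9),(424,215.3),(433.4,216.5),(428.7,217)])
S=np.float32([(210.3,204.3),(213.7,204.1),(208,206.7),(207.9,209.9),(209.6,213.8),(213.5,216.5),(217.4,217.6),(220.9,216.9),(223,214.6),(223,211),(221,208)])
et,es=cv2.fitEllipse(T),cv2.fitEllipse(S); print(et,es)
x,e=tri(ray(D['top'],*et[0]),ray(D['scene'],*es[0])); print('lens',x,e)
# screws refined
g=cv2.cvtColor(D['top']['img'],cv2.COLOR_RGB2GRAY).astype(float); q=[]
for u,v in[(424.7,187),(450.2,204),(402.3,217.9),(427.9,235.6)]:
    a,b=int(round(u)),int(round(v)); p=g[b-3:b+4,a-3:a+4]; w=np.clip(p-np.percentile(p,70),0,None); vv,uu=np.mgrid[b-3:b+4,a-3:a+4]
    c=(w*uu).sum()/w.sum(),(w*vv).sum()/w.sum(); q.append(onp(D['top'],*c,.009)); print(np.round(c,1),q[-1].round(4))
q=np.array(q)
for i,j in((0,1),(2,3),(0,2),(1,3)):
    d=q[j]-q[i]; print(i,j,np.linalg.norm(d).round(4),np.degrees(np.arctan2(d[1],d[0])).round(1))
print('centre',q.mean(0))
W=cloud(D['top']); m=(np.hypot(W[...,0]-.655,W[...,1]+.21)<.08)&(W[...,2]>.0045)&(W[...,2]<.12)
c=max(cv2.findContours(m.astype(np.uint8),0,1)[0],key=cv2.contourArea).reshape(-1,2)
p=np.array([onp(D['top'],u,v,.008)[:2] for u,v in c],np.float32)*1000; r=cv2.minAreaRect(p); print('plate',r)
E
```

```text
((429.4551086425781, 208.1553497314453), (17.888792037963867, 18.91288185119629), 104.34764862060547) ((215.39852905273438, 210.8165283203125), (11.873690605163574, 17.062576293945312), 123.1639404296875)
lens [ 0.65055884 -0.20672882  0.08498181] 0.0005821418046917422
[424.5 186.9] [ 0.7184 -0.2106  0.009 ]
[449.2 203.9] [ 0.676 -0.269  0.009]
[402.  217.6] [ 0.6427 -0.1549  0.009 ]
[428.1 235.5] [ 0.599  -0.2163  0.009 ]
0 1 0.0722 -126.0
2 3 0.0754 -125.4
0 2 0.094 143.7
1 3 0.0933 145.6
centre [ 0.65903567 -0.21270641  0.009     ]
plate ((661.206787109375, -211.32470703125), (93.2919692993164, 123.37004089355469), 54.72343063354492)
```

Measured values:
- **Grip:** at (0.462, 0.0018), long axis 21.6°.
- **Lens:** at about (0.6506, -0.2067, 0.0855), looking along azimuth 144.6°. This matches the 86 mm height given.
- **Focus:** z works out at 0.151, which also agrees.

I'll move above the chuck now, turning the tool CCW by half a turn plus 5.7° to leave room on joint 6.

Call:
step_arm:
  targets:
    - [[0.74,-0.71,0],[0,0,-1]]
    - [[0.74,-0.71,0],[0,0,-1]]
    - [[0.74,-0.71,0],[0,0,-1]]
    - [[0.74,-0.71,0],[0,0,-1]]
    - [[0.74,-0.71,0],[0,0,-1]]
    - [[0.74,-0.71,0],[0,0,-1]]
    - [[0.74,-0.71,0],[0,0,-1]]
    - [[0.74,-0.71,0],[0,0,-1]]
    - [[0.74,-0.71,0],[0,0,-1]]
  jaw: 85

```text
time_s: 0.85
position: [0.3069, -0.2601, 0.2314]
tool_rot: [[0.482, 0.876, 0.0], [0.876, -0.482, 0.001], [0.001, -0.0, -1.0]]
ft_force: [-0.8, -1.0, 0.3]
grip_width: 0.0851
gripper_force: 0.0
```

```bash
cat >> h.py <<'E'
from scipy.spatial.transform import Rotation as Ro
def rel(p,R,s=None):
    s=s or env.observe(); T=s['tool_rot']
    return (T.T@(np.array(p)-s['position'])/.3).round(4), (Ro.from_matrix(T.T@R).as_rotvec()/(np.pi/4)).round(4)
def down(yaw):
    c,k=np.cos(np.radians(yaw)),np.sin(np.radians(yaw)); return np.array([[c,k,0],[k,-c,0],[0,0,-1]])
def st():
    s=env.observe(); print('t',round(s['time_s'],2),'q',s['q'].round(1),'p',s['position'].round(4),'yaw',np.degrees(np.arctan2(s['tool_rot'][1,0],s['tool_rot'][0,0])).round(2),'z',s['tool_rot'][:,2].round(3),'F',s['ft_force'].round(2),'M',s['wrist_torque'].round(3),'w',round(s['grip_width'],4),s['gripper_force']); return s
E
python3 -c "
from h import *
s=st(); print(rel([.462,.0018,.235],down(201.6)))"
```

```text
t 0.85 q [-57.3   6.8  95.4   0.   77.9 -28.5] p [ 0.3069 -0.2601  0.2314] yaw 61.16 z [ 0.     0.001 -1.   ] F [-0.81 -1.05  0.28] M [-0.018 -0.011  0.01 ] w 0.0851 0.0
(array([ 1.0141,  0.0318, -0.0113]), array([ 1.1000e-03, -8.0000e-04, -3.1209e+00]))
```

Call:
step_arm:
  targets:
    - [[1,0.03,-0.01],[0,0,-1]]
    - [[1,0.03,-0.01],[0,0,-1]]
    - [[1,0.03,-0.01],[0,0,-1]]
    - [[1,0.03,-0.01],[0,0,-1]]
    - [[1,0.03,-0.01],[0,0,-1]]
    - [[1,0.03,-0.01],[0,0,-1]]
    - [[1,0.03,-0.01],[0,0,-1]]
    - [[1,0.03,-0.01],[0,0,-1]]
    - [[1,0.03,-0.01],[0,0,-1]]

```text
time_s: 1.6
position: [0.4604, -0.004, 0.2339]
tool_rot: [[-0.277, 0.961, -0.001], [0.961, 0.277, 0.0], [0.0, -0.001, -1.0]]
ft_force: [-0.3, 0.4, -0.7]
grip_width: 0.0851
gripper_force: 0.0
```

Call:
step_arm:
  targets:
    - [[0,0,0],[0,0,-1]]
    - [[0,0,0],[0,0,-1]]
    - [[0,0,0],[0,0,-1]]
    - [[0,0,0],[0,0,-1]]
    - [[0,0,0],[0,0,-1]]
    - [[0,0,0],[0,0,-1]]
    - [[0,0,0],[0,0,-1]]

```text
time_s: 2.18
position: [0.4591, -0.0073, 0.2341]
tool_rot: [[-0.876, 0.483, -0.001], [0.483, 0.876, -0.0], [0.0, -0.001, -1.0]]
ft_force: [1.3, -0.7, 0.7]
grip_width: 0.0851
gripper_force: 0.0
```

```bash
python3 -c "
from h import *
s=st(); print(rel([.462,.0018,.2],down(201.6)))"
```

```text
t 2.18 q [-15.7  12.5  87.5  -0.   80.  -76.8] p [ 0.4591 -0.0073  0.2341] yaw 151.13 z [-0.001 -0.    -1.   ] F [ 1.29 -0.74  0.67] M [-0.032 -0.008  0.036] w 0.0851 0.0
(array([0.0063, 0.0313, 0.1138]), array([-5.0000e-04, -8.0000e-04, -1.1217e+00]))
```

Call:
step_arm:
  targets:
    - [[0.006,0.031,0.0],[0,0,-1]]
    - [[0.006,0.031,0.0],[0,0,-1]]
    - [[0.006,0.031,0.0],[0,0,-1]]
    - [[0.006,0.031,0.0],[0,0,-1]]
    - [[0.006,0.031,0.0],[0,0,-1]]
    - [[0.006,0.031,0.0],[0,0,-1]]
    - [[0.006,0.031,0.0],[0,0,-1]]
    - [[0.006,0.031,0.0],[0,0,-1]]

```text
time_s: 2.85
position: [0.4622, 0.0018, 0.2342]
tool_rot: [[-0.962, -0.273, -0.001], [-0.273, 0.962, -0.0], [0.001, -0.0, -1.0]]
ft_force: [0.5, -0.3, -0.1]
grip_width: 0.0851
gripper_force: 0.0
```

Call:
step_arm:
  targets:
    - [[0,0,0],[0,0,-0.12]]
    - [[0,0,0],[0,0,-0.12]]
    - [[0,0,0],[0,0,-0.12]]
    - [[0,0,0],[0,0,-0.12]]

```text
time_s: 3.18
position: [0.4624, 0.003, 0.2343]
tool_rot: [[-0.933, -0.36, -0.0], [-0.36, 0.933, -0.0], [0.0, -0.0, -1.0]]
ft_force: [0.2, -0.3, 0.0]
grip_width: 0.085
gripper_force: 0.0
```

```bash
python3 -c "
from h import *
s=st(); print(rel([.462,.0018,.111],down(201.6)))"
```

```text
t 3.18 q [ -14.3   12.9   87.1   -0.    80.1 -125.4] p [0.4624 0.003  0.2343] yaw -158.91 z [-0. -0. -1.] F [ 0.16 -0.31  0.05] M [0.07  0.029 0.024] w 0.085 0.0
(array([ 0.0027, -0.0032,  0.4109]), array([-0.0001, -0.0002, -0.0113]))
```

Call:
step_arm:
  targets:
    - [[0.003,-0.003,0.08],[0,0,-0.01]]
    - [[0.003,-0.003,0.16],[0,0,-0.01]]
    - [[0.003,-0.003,0.24],[0,0,-0.01]]
    - [[0.003,-0.003,0.32],[0,0,-0.01]]
    - [[0.003,-0.003,0.38],[0,0,-0.01]]
    - [[0.003,-0.003,0.41],[0,0,-0.01]]
    - [[0.003,-0.003,0.41],[0,0,-0.01]]
    - [[0.003,-0.003,0.41],[0,0,-0.01]]

```text
time_s: 3.85
position: [0.4621, 0.0023, 0.1114]
tool_rot: [[-0.929, -0.369, -0.001], [-0.369, 0.929, 0.0], [0.0, 0.0, -1.0]]
ft_force: [-0.0, 0.0, 0.6]
grip_width: 0.0849
gripper_force: 0.0
```

```bash
python3 -c "
from h import *
s=st(); print(rel([.462,.0018,.111],down(201.6)))
d=cam('top'); e=cam('scene')
f=lambda i,u,v,r:cv2.resize(i['img'][v-r:v+r,u-r:u+r,::-1],(400,400),interpolation=cv2.INTER_CUBIC)
cv2.imwrite('pics/c1.png',np.hstack([f(d,338,285,50),f(e,324,190,50)]))"
```

```text
t 3.85 q [ -14.4   21.    98.5   -0.    60.5 -126.1] p [0.4621 0.0023 0.1114] yaw -158.32 z [-0.001  0.    -1.   ] F [-0.02  0.04  0.61] M [ 0.017 -0.04  -0.04 ] w 0.0849 0.0
(array([ 0.0008, -0.0014,  0.0012]), array([ 0.0003, -0.0006,  0.0017]))
```

View pics/c1.png

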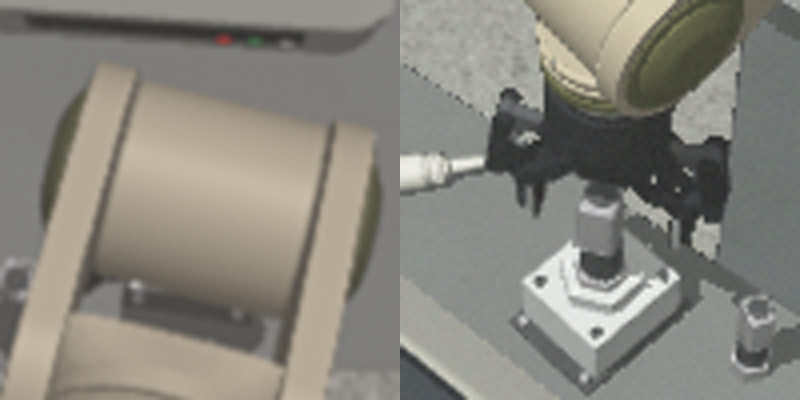

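The right half shows the chuck standing upright and centred between the open fingers at about (600,230), with the nut seated. I'll close on the grip.

Call:
step_arm:
  targets:
    - [[0,0,0],[0,0,0]]
    - [[0,0,0],[0,0,0]]
    - [[0,0,0],[0,0,0]]
    - [[0,0,0],[0,0,0]]
    - [[0,0,0],[0,0,0]]
    - [[0,0,0],[0,0,0]]
    - [[0,0,0],[0,0,0]]
    - [[0,0,0],[0,0,0]]
    - [[0,0,0],[0,0,0]]
    - [[0,0,0],[0,0,0]]
  jaw: 0
  grip_force: 80

```text
time_s: 4.78
position: [0.4624, 0.002, 0.1116]
tool_rot: [[-0.929, -0.371, 0.001], [-0.371, 0.929, -0.001], [-0.001, -0.001, -1.0]]
ft_force: [1.4, -4.4, 1.5]
grip_width: 0.023
gripper_force: 77.8
```

```bash
python3 -c "
from h import *
s=st()"
```

```text
t 4.78 q [-1.450e+01  2.100e+01  9.850e+01 -1.000e-01  6.040e+01 -1.262e+02] p [0.4624 0.002  0.1116] yaw -158.23 z [ 0.001 -0.001 -1.   ] F [ 1.35 -4.37  1.53] M [-1.112 -0.134 -0.003] w 0.023 77.7878737449646
```

Call:
step_arm:
  targets:
    - [[0,0,0],[0,0,0.09]]
    - [[0,0,0],[0,0,0.18]]
    - [[0,0,0],[0,0,0.27]]
    - [[0,0,0],[0,0,0.36]]
    - [[0,0,0],[0,0,0.45]]
    - [[0,0,0],[0,0,0.54]]
    - [[0,0,0],[0,0,0.63]]
    - [[0,0,0],[0,0,0.72]]
    - [[0,0,0],[0,0,0.8]]
    - [[0,0,0],[0,0,0.8]]

```text
time_s: 5.62
position: [0.4631, 0.0017, 0.1116]
tool_rot: [[-0.969, 0.249, 0.003], [0.249, 0.969, -0.002], [-0.003, -0.001, -1.0]]
ft_force: [2.8, -6.5, -1.5]
grip_width: 0.023
gripper_force: 77.8
```

```bash
python3 -c "
from h import *
s=st()"
```

```text
t 5.62 q [-14.5  21.   98.5  -0.1  60.3 -90. ] p [0.4631 0.0017 0.1116] yaw 165.59 z [ 0.003 -0.002 -1.   ] F [ 2.83 -6.49 -1.5 ] M [-1.31  -0.763  0.057] w 0.023 77.7713692188263
```

Call:
step_arm:
  targets:
    - [[0,0,0],[0,0,0.05]]
    - [[0,0,0],[0,0,0.1]]
    - [[0,0,0],[0,0,0.15]]
    - [[0,0,0],[0,0,0.2]]
    - [[0,0,0],[0,0,0.2]]
    - [[0,0,0],[0,0,0.2]]

```text
time_s: 6.12
position: [0.4633, 0.0017, 0.1116]
tool_rot: [[-0.919, 0.395, 0.003], [0.395, 0.919, -0.002], [-0.004, -0.0, -1.0]]
ft_force: [3.1, -5.7, -1.6]
grip_width: 0.0232
gripper_force: 77.7
```

```bash
python3 -c "
from h import *
s=st()"
```

```text
t 6.12 q [-14.5  21.   98.5  -0.1  60.3 -81.2] p [0.4633 0.0017 0.1116] yaw 156.76 z [ 0.003 -0.002 -1.   ] F [ 3.13 -5.66 -1.6 ] M [-1.373 -1.008 -0.036] w 0.0232 77.68987655639648
```

Call:
step_arm:
  targets:
    - [[0,0,0],[0,0,0.06]]
    - [[0,0,0],[0,0,0.12]]
    - [[0,0,0],[0,0,0.18]]
    - [[0,0,0],[0,0,0.18]]

```text
time_s: 6.45
position: [0.4634, 0.0016, 0.1116]
tool_rot: [[-0.853, 0.522, 0.003], [0.522, 0.853, -0.002], [-0.004, 0.0, -1.0]]
ft_force: [4.4, -6.7, -2.5]
grip_width: 0.023
gripper_force: 77.6
```

```bash
python3 -c "
from h import *
s=st();print(s['joint_efforts'].round(3))"
```

```text
t 6.45 q [-14.5  21.   98.5  -0.1  60.3 -73. ] p [0.4634 0.0016 0.1116] yaw 148.54 z [ 0.003 -0.002 -1.   ] F [ 4.43 -6.65 -2.46] M [-1.382 -1.05   0.034] w 0.023 77.64649629592896
[  2.871 -39.085 -14.729   1.315   1.84    0.655]
```

Call:
step_arm:
  targets:
    - [[0,0,0],[0,0,0.05]]
    - [[0,0,0],[0,0,0.1]]
    - [[0,0,0],[0,0,0.1]]

```text
time_s: 6.7
position: [0.4635, 0.0016, 0.1116]
tool_rot: [[-0.81, 0.587, 0.004], [0.587, 0.81, -0.002], [-0.004, 0.001, -1.0]]
ft_force: [5.4, -6.2, -3.5]
grip_width: 0.0233
gripper_force: 77.7
```

```bash
python3 -c "
from h import *
s=st();print(s['joint_efforts'].round(3))"
```

```text
t 6.7 q [-14.5  21.   98.5  -0.1  60.3 -68.5] p [0.4635 0.0016 0.1116] yaw 144.06 z [ 0.004 -0.002 -1.   ] F [ 5.39 -6.15 -3.46] M [-1.445 -1.085  0.022] w 0.0233 77.67030358314514
[  2.933 -39.195 -14.629   1.344   1.94    0.558]
```

Call:
step_arm:
  targets:
    - [[0,0,0],[0,0,0.05]]
    - [[0,0,0],[0,0,0.1]]
    - [[0,0,0],[0,0,0.1]]

```text
time_s: 6.95
position: [0.4634, 0.0016, 0.1116]
tool_rot: [[-0.761, 0.649, 0.003], [0.649, 0.761, -0.002], [-0.004, 0.001, -1.0]]
ft_force: [-0.3, -7.6, 2.0]
grip_width: 0.0231
gripper_force: 78.6
```

```bash
python3 -c "
from h import *
s=st();print(s['joint_efforts'].round(3))"
```

```text
t 6.95 q [-14.5  21.   98.5  -0.1  60.3 -64. ] p [0.4634 0.0016 0.1116] yaw 139.56 z [ 0.003 -0.002 -1.   ] F [-0.35 -7.59  1.96] M [-1.332 -0.112  0.013] w 0.0231 78.64604473114014
[  3.369 -37.798 -15.33    1.606   0.918   0.57 ]
```

Call:
step_arm:
  targets:
    - [[0,0,0],[0,0,0.05]]
    - [[0,0,0],[0,0,0.1]]
    - [[0,0,0],[0,0,0.1]]

```text
time_s: 7.2
position: [0.4633, 0.0016, 0.1116]
tool_rot: [[-0.708, 0.706, 0.003], [0.706, 0.708, -0.002], [-0.004, 0.001, -1.0]]
ft_force: [3.3, -6.3, -1.0]
grip_width: 0.0227
gripper_force: 77.9
```

```bash
python3 -c "
from h import *
s=st();print(s['joint_efforts'].round(3))"
```

```text
t 7.2 q [-14.5  21.   98.5  -0.1  60.3 -59.5] p [0.4633 0.0016 0.1116] yaw 135.07 z [ 0.003 -0.002 -1.   ] F [ 3.31 -6.27 -1.02] M [-1.437 -0.886  0.018] w 0.0227 77.93314576148987
[  2.968 -38.69  -14.767   1.434   1.67    0.578]
```

Call:
step_arm:
  targets:
    - [[0,0,0],[0,0,0.04]]
    - [[0,0,0],[0,0,0.08]]

```text
time_s: 7.37
position: [0.4634, 0.0015, 0.1116]
tool_rot: [[-0.663, 0.749, 0.003], [0.749, 0.663, -0.002], [-0.004, 0.001, -1.0]]
ft_force: [3.7, -7.2, -2.2]
grip_width: 0.0229
gripper_force: 77.9
```

```bash
python3 -c "
from h import *
s=st();print(s['joint_efforts'].round(3))
d=cam('top'); e=cam('scene')
f=lambda i,u,v,r:cv2.resize(i['img'][v-r:v+r,u-r:u+r,::-1],(600,600),interpolation=cv2.INTER_CUBIC)
cv2.imwrite('pics/c2.png',f(e,324,205,32))"
```

```text
t 7.37 q [-14.5  21.   98.5  -0.1  60.3 -55.9] p [0.4634 0.0015 0.1116] yaw 131.51 z [ 0.003 -0.002 -1.   ] F [ 3.71 -7.17 -2.22] M [-1.536 -0.955  0.205] w 0.0229 77.91674494743347
[  2.954 -38.897 -14.686   1.557   1.793  -0.338]
```

View pics/c2.png

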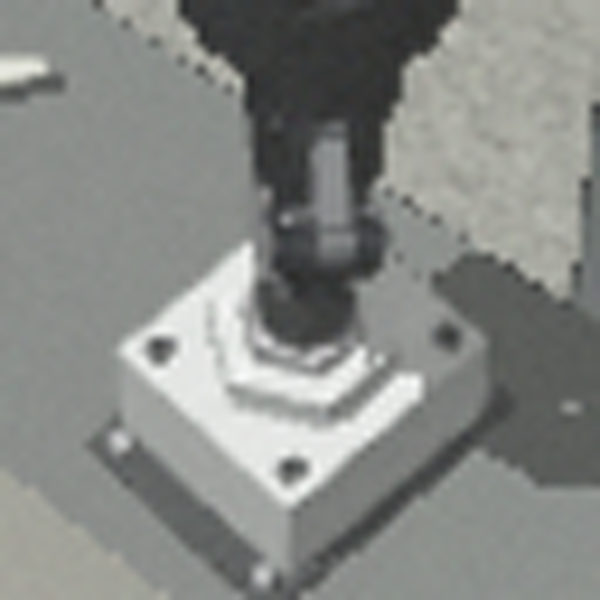

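The picture shows the nut still seated in its hex boss, with the pads flat on the grip. The moment about z reads 0.2 N m while turning. I'll continue in small moves and read the torque without hold rows.

Call:
step_arm:
  targets:
    - [[0,0,0],[0,0,0.03]]

```text
time_s: 7.55
position: [0.4634, 0.0015, 0.1116]
tool_rot: [[-0.646, 0.763, 0.003], [0.763, 0.646, -0.002], [-0.004, 0.001, -1.0]]
ft_force: [5.0, -7.3, -2.3]
grip_width: 0.0231
gripper_force: 77.9
```

```bash
python3 -c "
from h import *
s=st();print(s['joint_efforts'].round(3))"
```

```text
t 7.55 q [-14.5  21.   98.5  -0.1  60.3 -54.7] p [0.4634 0.0015 0.1116] yaw 130.24 z [ 0.003 -0.002 -1.   ] F [ 5.02 -7.29 -2.3 ] M [-1.469 -0.984  0.205] w 0.0231 77.87027478218079
[  2.966 -38.945 -14.661   1.563   1.825  -0.409]
```

Call:
step_arm:
  targets:
    - [[0,0,0],[0,0,0.03]]

```text
time_s: 7.63
position: [0.4634, 0.0015, 0.1116]
tool_rot: [[-0.627, 0.779, 0.003], [0.779, 0.627, -0.002], [-0.004, 0.001, -1.0]]
ft_force: [4.2, -6.1, -1.9]
grip_width: 0.023
gripper_force: 77.9
```

```bash
python3 -c "
from h import *
s=st();print(s['joint_efforts'].round(3))"
```

```text
t 7.63 q [-14.5  21.   98.5  -0.1  60.3 -53.3] p [0.4634 0.0015 0.1116] yaw 128.83 z [ 0.003 -0.002 -1.   ] F [ 4.2  -6.11 -1.93] M [-1.502 -1.033  0.256] w 0.023 77.88450121879578
[  2.984 -38.969 -14.637   1.57    1.849  -0.192]
```

Call:
step_arm:
  targets:
    - [[0,0,0],[0,0,0.0]]
    - [[0,0,0],[0,0,0.0]]

```text
time_s: 7.8
position: [0.4634, 0.0015, 0.1116]
tool_rot: [[-0.628, 0.778, 0.003], [0.778, 0.628, -0.002], [-0.004, 0.001, -1.0]]
ft_force: [4.0, -6.3, -2.0]
grip_width: 0.0234
gripper_force: 77.9
```

```bash
python3 -c "
from h import *
s=st();print(s['joint_efforts'].round(3))"
```

```text
t 7.8 q [-14.5  21.   98.5  -0.1  60.3 -53.3] p [0.4634 0.0015 0.1116] yaw 128.88 z [ 0.003 -0.002 -1.   ] F [ 3.97 -6.33 -1.96] M [-1.505 -1.01   0.068] w 0.0234 77.88624286651611
[  3.077 -38.916 -14.657   1.491   1.821   0.137]
```

Call:
step_arm:
  targets:
    - [[0,0,0],[0,0,0.03]]
    - [[0,0,0],[0,0,0.06]]

```text
time_s: 7.97
position: [0.4634, 0.0015, 0.1116]
tool_rot: [[-0.59, 0.808, 0.004], [0.808, 0.59, -0.002], [-0.004, 0.002, -1.0]]
ft_force: [4.7, -7.7, -2.4]
grip_width: 0.0232
gripper_force: 77.9
```

```bash
python3 -c "
from h import *
s=st();print(s['joint_efforts'].round(3))"
```

```text
t 7.97 q [-14.5  21.   98.5  -0.1  60.3 -50.6] p [0.4634 0.0015 0.1116] yaw 126.14 z [ 0.004 -0.002 -1.   ] F [ 4.69 -7.73 -2.44] M [-1.526 -1.065  0.263] w 0.0232 77.86882281303406
[  3.011 -39.047 -14.583   1.59    1.91   -0.184]
```

Call:
step_arm:
  targets:
    - [[0,0,0],[0,0,0.03]]
    - [[0,0,0],[0,0,0.055]]

```text
time_s: 8.13
position: [0.4635, 0.0015, 0.1116]
tool_rot: [[-0.554, 0.832, 0.004], [0.832, 0.554, -0.002], [-0.004, 0.002, -1.0]]
ft_force: [4.2, -7.6, -3.0]
grip_width: 0.0232
gripper_force: 77.9
```

```bash
python3 -c "
from h import *
s=st();print(s['joint_efforts'].round(3))"
```

```text
t 8.13 q [-14.5  21.   98.5  -0.1  60.3 -48.1] p [0.4635 0.0015 0.1116] yaw 123.66 z [ 0.004 -0.002 -1.   ] F [ 4.25 -7.59 -2.95] M [-1.526 -1.103  0.248] w 0.0232 77.89255857467651
[ 3.0500e+00 -3.9120e+01 -1.4533e+01  1.6090e+00  1.9670e+00 -1.4000e-02]
```

Call:
step_arm:
  targets:
    - [[0,0,0],[0,0,0.0]]
    - [[0,0,0],[0,0,0.0]]
    - [[0,0,0],[0,0,0.0]]

```text
time_s: 8.38
position: [0.4635, 0.0015, 0.1116]
tool_rot: [[-0.555, 0.832, 0.004], [0.832, 0.555, -0.002], [-0.004, 0.002, -1.0]]
ft_force: [4.2, -7.5, -2.6]
grip_width: 0.0235
gripper_force: 77.9
```

```bash
python3 -c "
from h import *
s=st();print(s['joint_efforts'].round(3))"
```

```text
t 8.38 q [-14.5  21.   98.5  -0.1  60.3 -48.1] p [0.4635 0.0015 0.1116] yaw 123.71 z [ 0.004 -0.002 -1.   ] F [ 4.24 -7.53 -2.56] M [-1.505 -1.106  0.117] w 0.0235 77.85666346549988
[  3.136 -39.077 -14.552   1.536   1.942   0.124]
```

Call:
step_arm:
  targets:
    - [[0,0,0],[0,0,0.04]]
    - [[0,0,0],[0,0,0.075]]

```text
time_s: 8.55
position: [0.4636, 0.0014, 0.1116]
tool_rot: [[-0.504, 0.864, 0.004], [0.864, 0.504, -0.002], [-0.004, 0.002, -1.0]]
ft_force: [4.5, -7.5, -3.1]
grip_width: 0.0233
gripper_force: 77.8
```

```bash
python3 -c "
from h import *
s=st();print(s['joint_efforts'].round(3))"
```

```text
t 8.55 q [-14.5  21.   98.5  -0.1  60.3 -44.7] p [0.4636 0.0014 0.1116] yaw 120.27 z [ 0.004 -0.002 -1.   ] F [ 4.5  -7.47 -3.14] M [-1.596 -1.18   0.275] w 0.0233 77.84462928771973
[  3.106 -39.199 -14.439   1.649   2.05   -0.185]
```

Call:
step_arm:
  targets:
    - [[0,0,0],[0,0,0.0]]
    - [[0,0,0],[0,0,0.0]]
    - [[0,0,0],[0,0,0.0]]

```text
time_s: 8.8
position: [0.4636, 0.0014, 0.1116]
tool_rot: [[-0.505, 0.863, 0.004], [0.863, 0.505, -0.002], [-0.004, 0.002, -1.0]]
ft_force: [4.9, -7.8, -2.6]
grip_width: 0.0229
gripper_force: 77.8
```

```bash
python3 -c "
from h import *
s=st();print(s['joint_efforts'].round(3))"
```

```text
t 8.8 q [-14.5  21.   98.5  -0.1  60.3 -44.8] p [0.4636 0.0014 0.1116] yaw 120.33 z [ 0.004 -0.002 -1.   ] F [ 4.95 -7.76 -2.56] M [-1.566 -1.113  0.107] w 0.0229 77.8283679485321
[  3.214 -39.165 -14.48    1.548   2.014   0.103]
```

By geometry the handle is at about 1.35 rad: boss yaw +21.5° less 4° of play, against a final grip yaw of -59.7°. That is within the firm range. I'll ease off the side load and draw straight up.

Call:
step_arm:
  targets:
    - [[-0.0025,0,0],[0,0,0]]
    - [[-0.0025,0,0],[0,0,0]]
    - [[-0.0025,0,-0.02],[0,0,0]]
    - [[-0.0025,0,-0.05],[0,0,0]]
    - [[-0.0025,0,-0.08],[0,0,0]]
    - [[-0.0025,0,-0.12],[0,0,0]]
    - [[-0.0025,0,-0.16],[0,0,0]]
    - [[-0.0025,0,-0.2],[0,0,0]]
    - [[-0.0025,0,-0.24],[0,0,0]]
    - [[-0.0025,0,-0.24],[0,0,0]]

```text
time_s: 9.63
position: [0.4627, 0.0022, 0.1846]
tool_rot: [[-0.505, 0.863, 0.002], [0.863, 0.505, 0.001], [-0.001, 0.002, -1.0]]
ft_force: [0.3, -0.1, -2.8]
grip_width: 0.0232
gripper_force: 79.6
```

```bash
python3 -c "
from h import *
s=st()
e=cam('scene')
f=lambda i,u,v,r:cv2.resize(i['img'][v-r:v+r,u-r:u+r,::-1],(600,600),interpolation=cv2.INTER_CUBIC)
cv2.imwrite('pics/c3.png',f(e,324,190,40))
az=np.radians(144.6); a=np.array([np.sin(.6109)*np.cos(az),np.sin(.6109)*np.sin(az),np.cos(.6109)]); L=np.array([.6506,-.2067,.0855])
print('focus',L+.08*a,'TCP',L+.179*a)"
```

```text
t 9.63 q [-14.5  15.6  92.2   0.1  72.1 -44.8] p [0.4627 0.0022 0.1846] yaw 120.32 z [ 0.002  0.001 -1.   ] F [ 0.27 -0.11 -2.82] M [-0.013 -0.004  0.044] w 0.0232 79.5885694026947
focus [ 0.6131951  -0.18011772  0.15103057] TCP [ 0.56690653 -0.14722214  0.23212465]
```

View pics/c3.png

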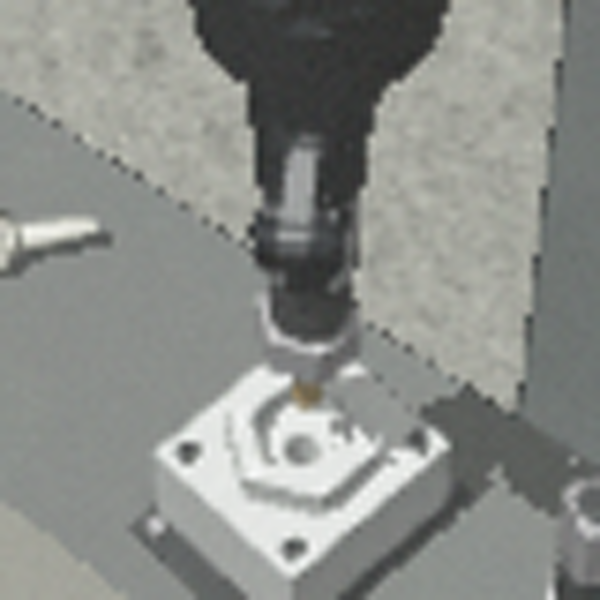

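The frame shows nut and electrode stub clear of the block at (307,395), with the empty bore at (300,448). The wrist carries 2.8 N, which is chuck plus electrode. I'll lift higher.

Call:
step_arm:
  targets:
    - [[0,0,-0.1],[0,0,0]]
    - [[0,0,-0.2],[0,0,0]]
    - [[0,0,-0.3],[0,0,0]]
    - [[0,0,-0.4],[0,0,0]]
    - [[0,0,-0.45],[0,0,0]]
    - [[0,0,-0.45],[0,0,0]]

```text
time_s: 10.18
position: [0.4631, 0.0019, 0.3202]
tool_rot: [[-0.505, 0.863, 0.004], [0.863, 0.505, -0.001], [-0.002, 0.003, -1.0]]
ft_force: [0.4, -0.5, -3.4]
grip_width: 0.0233
gripper_force: 79.9
```

```bash
cat >> h.py <<'E'
az=np.radians(144.6); a=np.array([np.sin(.6109)*np.cos(az),np.sin(.6109)*np.sin(az),np.cos(.6109)]); LENS=np.array([.6506,-.2067,.0855])
def goal(d,s):
    T=s['tool_rot']; z=T[:,2]; ax=np.cross(z,-a); n=np.linalg.norm(ax); 
    R=Ro.from_rotvec(ax/max(n,1e-9)*np.arctan2(n,z@-a)).as_matrix()@T
    return LENS+(.08+.0996+d)*a, R
E
python3 -c "
from h import *
s=st(); p,R=goal(.09,s); print(p,R.round(3),rel(p,R,s))"
```

```text
t 10.18 q [-14.5   9.7  76.9   0.   93.2 -44.8] p [0.4631 0.0019 0.3202] yaw 120.33 z [ 0.004 -0.001 -1.   ] F [ 0.36 -0.51 -3.43] M [ 0.012 -0.028  0.037] w 0.0233 79.93703842163086
[ 0.52454547 -0.11711771  0.30633802] [[-0.37   0.803  0.468]
 [ 0.768  0.548 -0.332]
 [-0.523  0.236 -0.819]] (array([-0.4457, -0.0237,  0.0471]), array([-0.3158, -0.7058,  0.    ]))
```

Call:
step_arm:
  targets:
    - [[-0.06,0,0.0],[-0.04,-0.09,0]]
    - [[-0.12,-0.005,0.01],[-0.08,-0.18,0]]
    - [[-0.18,-0.01,0.02],[-0.12,-0.27,0]]
    - [[-0.24,-0.015,0.025],[-0.16,-0.36,0]]
    - [[-0.3,-0.015,0.03],[-0.2,-0.45,0]]
    - [[-0.36,-0.02,0.04],[-0.24,-0.54,0]]
    - [[-0.42,-0.02,0.047],[-0.28,-0.63,0]]
    - [[-0.446,-0.024,0.047],[-0.316,-0.706,0]]
    - [[-0.446,-0.024,0.047],[-0.316,-0.706,0]]
    - [[-0.446,-0.024,0.047],[-0.316,-0.706,0]]

```text
time_s: 11.02
position: [0.5227, -0.1167, 0.3017]
tool_rot: [[-0.375, 0.805, 0.46], [0.77, 0.546, -0.33], [-0.517, 0.23, -0.825]]
ft_force: [-0.2, 0.8, -2.4]
grip_width: 0.0231
gripper_force: 79.8
```

```bash
python3 -c "
from h import *
s=st(); p,R=goal(.0,s); print(p,rel(p,R,s))"
```

```text
t 11.02 q [-21.4   5.9  92.  -10.7  49.  -47. ] p [ 0.5227 -0.1167  0.3017] yaw 115.95 z [ 0.46  -0.33  -0.825] F [-0.19  0.77 -2.43] M [0.33  0.462 0.   ] w 0.0231 79.79557156562805
[ 0.56662599 -0.14702278  0.23261613] (array([-0.0136,  0.0097,  0.2907]), array([-0.0078, -0.0101,  0.    ]))
```

Call:
step_arm:
  targets:
    - [[-0.005,0.004,0.04],[-0.004,-0.005,0]]
    - [[-0.01,0.008,0.08],[-0.008,-0.01,0]]
    - [[-0.013,0.01,0.12],[-0.008,-0.01,0]]
    - [[-0.013,0.01,0.16],[-0.008,-0.01,0]]
    - [[-0.013,0.01,0.2],[-0.008,-0.01,0]]
    - [[-0.013,0.01,0.23],[-0.008,-0.01,0]]
    - [[-0.013,0.01,0.26],[-0.008,-0.01,0]]
    - [[-0.013,0.01,0.28],[-0.008,-0.01,0]]
    - [[-0.013,0.01,0.28],[-0.008,-0.01,0]]
    - [[-0.013,0.01,0.28],[-0.008,-0.01,0]]

```text
time_s: 11.85
position: [0.5666, -0.1466, 0.2379]
tool_rot: [[-0.368, 0.801, 0.472], [0.766, 0.549, -0.334], [-0.527, 0.238, -0.816]]
ft_force: [0.3, 0.9, -2.1]
grip_width: 0.0229
gripper_force: 79.8
```

```bash
python3 -c "
from h import *
s=st(); p,R=goal(.0,s); print(p,rel(p,R,s))
d=cam('top'); e=cam('scene')
for i,n in((d,'top'),(e,'scene')): 
    for k in (.118,.08,.04,0): print(n,k,proj(i,LENS+(.08+k)*a).round(1))
f=lambda i,u,v,r:cv2.resize(i['img'][v-r:v+r,u-r:u+r,::-1],(400,400),interpolation=cv2.INTER_CUBIC)
cv2.imwrite('pics/c4.png',np.hstack([f(d,420,220,40),f(e,225,210,40)]))"
```

```text
t 11.85 q [-22.9  14.   93.5 -11.6  38.4 -46.4] p [ 0.5666 -0.1466  0.2379] yaw 115.69 z [ 0.472 -0.334 -0.816] F [ 0.34  0.92 -2.09] M [0.36  0.456 0.03 ] w 0.0229 79.8355221748352
[ 0.56662599 -0.14702278  0.23261613] (array([ 0.008 , -0.005 ,  0.0147]), array([ 0.0039,  0.0064, -0.    ]))
top 0.118 [413.1 238.1]
top 0.08 [416.7 231.5]
top 0.04 [420.3 225.1]
top 0 [423.6 219. ]
scene 0.118 [251.  163.3]
scene 0.08 [243.6 173.2]
scene 0.04 [236.1 183.2]
scene 0 [229.  192.8]
```

View pics/c4.png

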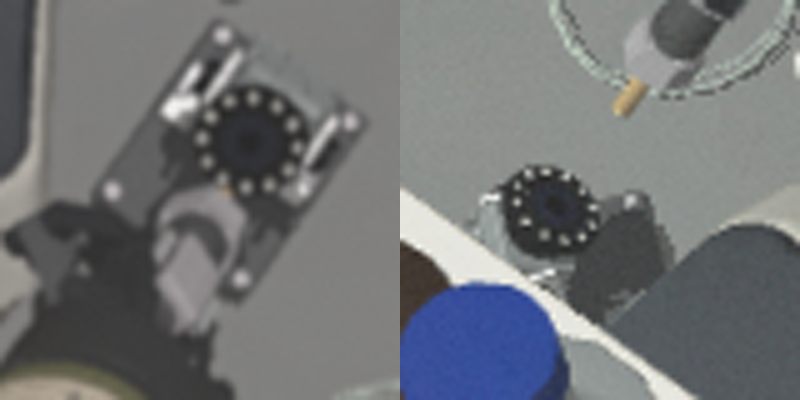

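Both views show the beige rod pointing at the lens. In the scene view its tip is at about (229.6,192.4), against a predicted focus of (229.0,192.8). I'll make the last correction.

Call:
step_arm:
  targets:
    - [[0.008,-0.005,0.0147],[0.004,0.006,0]]
    - [[0.008,-0.005,0.0147],[0.004,0.006,0]]
    - [[0.008,-0.005,0.0147],[0.004,0.006,0]]
    - [[0.008,-0.005,0.0147],[0.004,0.006,0]]
    - [[0.008,-0.005,0.0147],[0.004,0.006,0]]
    - [[0.008,-0.005,0.0147],[0.004,0.006,0]]

```text
time_s: 12.45
position: [0.5666, -0.147, 0.2329]
tool_rot: [[-0.37, 0.802, 0.468], [0.767, 0.548, -0.333], [-0.524, 0.236, -0.819]]
ft_force: [-0.5, -0.6, -3.1]
grip_width: 0.0231
gripper_force: 79.8
```

```bash
cat > m.py <<'E'
from h import *
s=st(); p,R=goal(.0,s); print(rel(p,R,s))
E_={}
for n in('top','scene'):
    acc=[];
    d=cam(n); im=d['img'].astype(int); o=proj(d,LENS+.08*a); 
    for k in range(3): im=im+cam(n)['img']
    im=im/4; v,u=np.mgrid[0:480,0:640]
    m=((im[...,0]-im[...,2])>35)&(np.hypot(u-o[0],v-o[1])<14)
    q=np.c_[u[m],v[m]].astype(float); W=cloud(d)[m]
    ax=proj(d,LENS+.12*a)-o; ax/=np.linalg.norm(ax); t=(q-o)@ax; c=(q-o)@np.array([-ax[1],ax[0]])
    vx,vy,x0,y0=cv2.fitLine(q.astype(np.float32),cv2.DIST_L2,0,.01,.01).ravel()
    print(n,len(q),'focus px',o.round(1),'along min/max',t.min().round(1),t.max().round(1),'across mean',c.mean().round(2),'dir',(vx,vy),'exp',ax.round(3),'px/mm',np.linalg.norm(proj(d,LENS+.12*a)-o)/40)
    print('  cloud mean',np.nanmedian(W,0).round(4), 'axis coords', ((np.nanmedian(W,0)-LENS)@a).round(4),'off',(np.nanmedian(W,0)-LENS-((np.nanmedian(W,0)-LENS)@a)*a).round(4))
    g=cv2.cvtColor(d['img'],cv2.COLOR_RGB2BGR); E_[n]=cv2.resize(g[int(o[1])-25:int(o[1])+25,int(o[0])-25:int(o[0])+25],(400,400),interpolation=cv2.INTER_NEAREST)
cv2.imwrite('pics/c5.png',np.hstack([E_['top'],E_['scene']]))
E
python3 m.py
```

```text
t 12.45 q [-23.   14.4  93.7 -11.6  38.1 -46.3] p [ 0.5666 -0.147   0.2329] yaw 115.77 z [ 0.468 -0.333 -0.819] F [-0.46 -0.59 -3.07] M [0.396 0.504 0.02 ] w 0.0231 79.83820796012878
(array([ 0.0005, -0.0002,  0.0008]), array([ 0.0004,  0.0011, -0.    ]))Traceback (most recent call last):
  File "m.py", line 12, in <module>
    vx,vy,x0,y0=cv2.fitLine(q.astype(np.float32),cv2.DIST_L2,0,.01,.01).ravel()
                ~~~~~~~~~~~^^^^^^^^^^^^^^^^^^^^^^^^^^^^^^^^^^^^^^^^^^^^
cv2.error: OpenCV(4.12.0) /io/opencv/modules/imgproc/src/linefit.cpp:50: error: (-215:Assertion failed) count > 0 in function 'fitLine2D_wods'
```

Next I'll measure the rod from the scene view, where it is well visible, and use a looser colour threshold for the top view.

```bash
sed -i "s/>35)/>(12 if n=='top' else 35))/; s/    vx,vy/    if len(q)<2: print(n,len(q)); continue\n    vx,vy/" m.py; sed -i "s/^cv2.imwrite.*/cv2.imwrite('pics\/c5.png',np.hstack(list(E_.values())))/" m.py; python3 m.py
```

```text
t 12.65 q [-23.   14.4  93.7 -11.6  38.1 -46.3] p [ 0.5666 -0.147   0.2328] yaw 115.78 z [ 0.468 -0.333 -0.819] F [ 0.05 -0.18 -3.2 ] M [ 0.356  0.457 -0.01 ] w 0.0232 79.83854413032532
(array([ 0.0003, -0.0001,  0.0006]), array([0.0003, 0.001 , 0.    ]))
top 10 focus px [423.6 219. ] along min/max -2.4 0.2 across mean -0.61 dir (np.float32(0.70710677), np.float32(0.70710677)) exp [-0.483  0.876] px/mm 0.17293062857388464
  cloud mean [ 0.623  -0.1891  0.1132] axis coords 0.0415 off [-0.0083  0.0039 -0.0063]
scene 24 focus px [229.  192.8] along min/max -0.2 6.4 across mean -0.45 dir (np.float32(0.5547002), np.float32(-0.8320503)) exp [ 0.597 -0.802] px/mm 0.298605196597131
  cloud mean [ 0.6103 -0.1754  0.1655] axis coords 0.0947 off [ 0.004  -0.0002  0.0023]
```

View pics/c5.png

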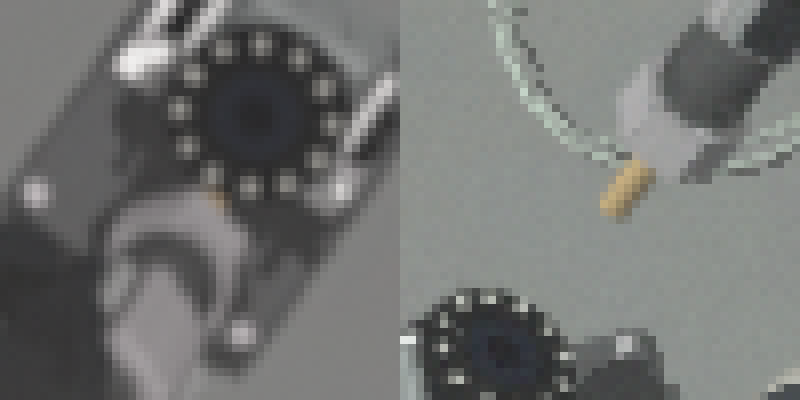

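```bash
python3 - <<'E'
from h import *
s=st(); A=[];b=[]
e1=np.cross(a,[0,0,1]);e1/=np.linalg.norm(e1);e2=np.cross(a,e1)
for n,lo,hi in(('top',-3,.5),('scene',.5,5.5)):
    im=0
    for k in range(6): d=cam(n); im=im+d['img'].astype(float)/6
    o=proj(d,LENS+.08*a); ax=proj(d,LENS+.12*a)-o; ax/=np.linalg.norm(ax); pe=np.array([-ax[1],ax[0]])
    v,u=np.mgrid[0:480,0:640]; t=(u-o[0])*ax[0]+(v-o[1])*ax[1]; c=(u-o[0])*pe[0]+(v-o[1])*pe[1]
    w=np.clip(im[...,0]-im[...,2]-(8 if n=='top' else 12),0,None)*(t>lo)*(t<hi)*(abs(c)<6)
    cm=(w*c).sum()/w.sum(); J=[(proj(d,LENS+.085*a+.001*e)-proj(d,LENS+.085*a))@pe for e in(e1,e2)]
    w2=np.clip(im[...,0]-im[...,2]-12,0,None)*(abs(c)<3)*(abs(t)<8)
    print(n,cm.round(2),'J',np.round(J,3)); A.append(J);b.append(cm)
    if n=='scene': print([(k,int(w2[(t>=k)&(t<k+1)].sum())) for k in range(-4,9)])
x=np.linalg.solve(A,b); print('offset mm e1,e2',x,'world',x[0]*e1+x[1]*e2)
sh=-(x[0]*e1+x[1]*e2)/1000; print('fix tool frac',(s['tool_rot'].T@sh/.3).round(4))
E
```

```text
t 13.05 q [-23.   14.4  93.7 -11.6  38.1 -46.3] p [ 0.5666 -0.1471  0.2328] yaw 115.77 z [ 0.468 -0.333 -0.819] F [ 0.35 -0.34 -3.57] M [0.391 0.492 0.022] w 0.0232 79.83987092971802
top -0.6 J [0.472 0.06 ]
scene -0.43 J [0.272 0.312]
[(-4, 0), (-3, 0), (-2, 0), (-1, 63), (0, 158), (1, 126), (2, 181), (3, 131), (4, 174), (5, 163), (6, 119), (7, 26), (8, 0)]
offset mm e1,e2 [-1.23850913 -0.2993325 ] world [-0.5175815  -1.15157882  0.17169859]
fix tool frac [ 0.0026  0.0034 -0.    ]
```

The rod sits about 1.2 mm to one side, and about 1 to 2 mm far by its outline. I'll trim it gently.

Call:
step_arm:
  targets:
    - [[0.0024,0.003,0.003],[0,0.001,0]]
    - [[0.0024,0.003,0.003],[0,0.001,0]]
    - [[0.0024,0.003,0.003],[0,0.001,0]]
    - [[0.0024,0.003,0.003],[0,0.001,0]]
    - [[0.0024,0.003,0.003],[0,0.001,0]]
    - [[0.0024,0.003,0.003],[0,0.001,0]]
    - [[0.0024,0.003,0.003],[0,0.001,0]]
    - [[0.0024,0.003,0.003],[0,0.001,0]]
    - [[0.0024,0.003,0.003],[0,0.001,0]]
    - [[0.0024,0.003,0.003],[0,0.001,0]]

```text
time_s: 14.48
position: [0.5675, -0.1463, 0.2319]
tool_rot: [[-0.371, 0.802, 0.468], [0.767, 0.548, -0.332], [-0.523, 0.236, -0.819]]
ft_force: [-0.7, 0.4, -2.5]
grip_width: 0.023
gripper_force: 79.8
```

```bash
python3 -c "
from h import *
s=st(); print(s['qvel'].round(2),np.degrees(np.arccos(-s['tool_rot'][:,2]@a)))
from rig import close_job
print(close_job())"
```

```text
t 14.48 q [-22.8  14.5  93.7 -11.7  38.  -46.2] p [ 0.5675 -0.1463  0.2319] yaw 115.79 z [ 0.468 -0.332 -0.819] F [-0.74  0.37 -2.5 ] M [ 0.341  0.486 -0.012] w 0.023 79.83824372291565
[ 0.01  0.1   0.05  0.06 -0.09  0.06] 0.014618699451031175
the job is handed in; nothing more can be done
None
```

The job is handed in at 14.5 s with the arm holding the electrode still, its face centred on the lens axis at about 80 mm to within 1–2 mm; the handle's 1.35 rad is inferred from measured yaw, as the torque readings didn't pin it down.

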